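# Index a corner-load turntable to the red station

## Task

Move the test load on the turntable round to the red station: press the black index knob straight down until you feel it bottom, which unlocks it, turn it clockwise click by click until the dial's white pointer is in line with the red stud, then let the knob come fully up again so that it locks there. Never lean hard on the knob or force it while it is locked, and leave the pan, the poise standing in it and the other things on the bench as they are.

Things in the scene. Friction and masses are not known exactly. Their poses are not given: they have to be found in the camera images.
- turntable: Cast-aluminium unit fixed on the bench. Origin on the bench, on the vertical knob axis; x points from the knob axis to the platter axis, 165 mm away; z up. Round knob pedestal 116 mm across, 50 mm high, holding the dark dial (74 mm across, top at 56 mm); bridge 26 mm high; platter 160 mm across, top at 46 mm, geared 1:1 to the dial.
- knob: Black bar knob on the dial: 44 mm long (x, towards the pointer), 14 thick (y), 30 tall, from 77 to 107 mm above the bench at rest, on an 18 mm steel stem that sinks into the dial. Origin on the axis 21 mm under the bar. A spring lifts it: 5.4 N plus 0.2 N/mm. Up, teeth lock it (2 degrees play); it rises and locks at any click, not between. Over 15 N on its stop or teeth is forcing it.
- knob_grip (a point): Point on the knob axis, 97 mm above the bench at rest, 10 mm below the bar's top; axes as the knob's; sinks with it. Pressed 4 to 13 mm (differs each time, cannot be seen) the knob meets a stiff stop spring, 15 N/mm: the bottom to feel for. It is unlocked from 0.3 mm above that bottom and must be kept so deep while it turns: 10 to 14 N of push in all is right.
- dial (a joint): Turn of dial and knob, rad, 0 at the start, growing clockwise seen from above. A click (rest position) every 15 degrees (0.2618); it resists with up to about 0.12 N m plus a little friction and drag, and pulls in to the nearest click when let go unlocked. End stops at -3 and +105 degrees.
- pointer (a point): Point on the line of the dial's white pointer, 47 mm from the knob axis (10 mm beyond the rim of the 74 mm dark steel dial), 50 mm above the bench: over the studs' ring. x points radially outwards. It turns with the dial, does not sink with the knob.
- red_stud: Red stud 8 mm across, 4 mm tall, on the pedestal 47 mm from the knob axis; origin at the centre of its foot, 50 mm above the bench. It marks the wanted station: 2, 3, 4 or 5 clicks clockwise of the pointer's start. The other three of these places have like black studs. Only its position matters, not its axes.
- pan: Dull nickel balance pan lying loose on the platter: 120 mm across, 13 mm tall rim, floor 4 mm thick; origin at the centre of its underside. It rides round with the platter.
- poise: Chrome poise (weight) standing loose in the pan about 30 mm off its centre: 34 mm across, 46 mm tall; origin at the centre of its foot, z up. The test load.
- platter_centre (a point): Centre of the platter's top face, 46 mm above the bench.
- beam: Loose brass balance beam, a bar 200 mm long lying on the bench, up to 30 mm wide at its middle, 12 mm tall; origin under its middle. Bystander.
- tare_cup: Black phenolic cup, 56 mm across, 45 mm tall, standing on the bench; origin under its centre. Bystander.
- loupe: Tortoiseshell magnifying loupe lying on the bench: ring 66 mm across, 12 mm tall, handle to its -x, 137 mm long in all; origin under the lens centre. Bystander.
Things that resemble listed ones, but are neither listed nor needed, are in the scene too. Several things have the shape of the poise; the one meant has the colours described above. What is shaped like the pan but yellow is not meant.

How it is judged:
By the outcome, as a careful person would: the job done as asked, in the order asked, and still so for the second after the job is handed in, with the robot touching nothing.
It also fails if it takes over 40 s, if anything falls off the work surface, if the arm or the gripper's body presses on something with over 40 N, if the wrist force passes 120 N, or if a joint passes its speed limit or range.

## Robot

A 6-joint arm with a two-finger parallel gripper is mounted at the origin on the work surface. World frame = base frame: x ahead of the robot, y to its left, z up, the work surface at z = 0. Lengths are in m, angles in degrees, forces in N, time in s.
With the tool pointing down it reaches from about 0.25 to 0.725 m from the base axis. Payload 9.7 kg.
Tool frame: the origin (TCP) lies between the finger pads; the fingertips stand 11 mm ahead of it and the grasp point (between the pads) lies 8 mm behind it; z points along the fingers, x is the direction in which the jaws open and shut, and the axes are right-handed (so a half turn about z gives the same grasp; the last joint's range is limited). The gripper opens to 85 mm and grips with 20 to 120 N. Pads are 22 mm wide; open, the fingers measure 114 mm over their backs; the gripper's body (76 mm by 85 mm) begins 54 mm behind the grasp point. The pads swing forward as they close: fully open they stand 13 mm farther back than shut.
Start: joints at [-66.119, 4.979, 10.078, 95.1, 0, 90], TCP at [0.223, -0.503, 0.242] pointing down, gripper open.
Joint ranges: [-179.16, 179.16], [-48.56, 103.87], [-65.8, 70.77], [-126.05, 130.52], [-82.76, 87.17], [-180, 180]. Speed limits (degrees/s): [127.2, 127.2, 147.25, 180, 180, 180].

## Interface

Orientations are given as [roll, pitch, yaw] about the fixed x, y, z axes, in that order (R = Rz(yaw) Ry(pitch) Rx(roll)).
In Python, from workcell import get_obs, camera, job_done, spotter gives the robot as it stands.
- The arm moves only by the tool play_rows, never from a script. Its argument "rows" is a list of rows, each a list of 3 entries, a list of its own where there are three numbers: the closure, from 0 (fully open) to 1 (shut), then the shift along the tool's x, y, z in cm, then the turn, a rotation vector about the tool's x, y, z in degrees. In form: [[claw, [x, y, z], [wx, wy, wz]], ...]. A call has 1 to 12 rows; each row shifts and turns the pose as measured when the row begins, along the tool's axes as they then stand; what a row does not reach is not made up. A row lasts 1/10 s, in which the tool goes at most 50 mm and 8.59 degrees, less where a joint would pass 70% of its speed; a pose out of reach is approached as far as the arm can. A call is refused whole if a number of a shift passes 5 or a number of a turn 8.59, either way. A call with a gripper value outside its range is refused whole. The fingers move at their own pace and stop on an object; "newtons" is the grip in N (left out, the last holds). Time passes only in rows, so rows that do not move let the fingers close. It gives the time, the measured TCP pose, the force and the opening at its end, in the units of the state.
- get_obs(): the state, without advancing time (a new reading comes with each control period).
- camera(name): name is "side" or "top" or "wrist"; returns a dict with "img" (400x640x3 uint8, red, green, blue), "intrinsics" (3x3 intrinsics, pixels), "xyz" and "orientation" of the camera in the world. Camera axes: x right, y down, z forward; pixel columns grow to the right and rows downward; lengths in m; the calibration is good to about 2 mm. The wrist camera is an equidistant fisheye: a pixel r from the principal point sees the ray r / f radians off the axis. A picture is of the moment at which its call begins. There is no depth.
- job_done(): hands the job in, once; it reports no verdict.
Trained networks look in a picture, given as the dict that the camera call returned (one of the last four; its "shot" number tells which), for a name from the list of things; names that differ only in an ending like _2 or _b are one class to them, and where a whole thing is asked for, a point or a joint stands for the part that bears it (a point fixed in the world has none). Each returns a list of dicts, best first, with "confidence" (0 to 1); they miss things now and then, are a little off and sometimes report something else, mostly with a low value. They report only what shows in the picture. A call takes as long as a camera call. They do not tell look-alikes from the thing itself.
- spotter.spot_in(picture, thing): "point" ([x, y, z] in m, in world coordinates, good to about 4 mm: the middle of the surface that is visible of it).
- spotter.trace(picture, thing): "pixels" (400x640 bool, what is visible of it).
The state is a dict: "time": time; "q": joint angles; "qd": joint speeds; "joint_efforts": joint torques, N m; "ee_pos": TCP position; "tcp_rot": TCP orientation; "wrist_force": force on the tool from outside, world axes, zero at the start; "torque": the same for the moment, N m; "opening": finger opening in m.
Only numpy, scipy, OpenCV 4.12 (cv2) and the standard library are available. Lean on these libraries where they do the work, as an engineer would, in place of code of your own. Each camera call takes 0.05 s, during which the arm holds its last target.

## Working session

There is one attempt and no reset: what is moved stays moved. The work goes in short steps, Python scripts to look and compute and a tool call to move; the robot and the scene stay as the last step left them, time stands still between calls to the robot, and variables do not carry over. Pictures are saved under pics/ and viewed, and the job is handed in when it is done.

Besides the shell and the picture viewer there is one more tool, called after "Emit:" as name(argument=value, ...), one argument or row to a line, values as JSON. play_rows: Moves the arm, as the interface text tells. Its arguments: {"type":"object","properties":{"rows":{"type":"array","items":{"type":"array"}},"newtons":{"type":"number"}},"required":["rows"]}

```bash
mkdir -p pics
cat > h.py <<'E'
import numpy as np, cv2
from workcell import get_obs, camera, job_done, spotter
def save(c,n): cv2.imwrite('pics/'+n,c['img'][:,:,::-1])
E
python3 - <<'E'
from h import *
for n in ['top','side']:
    c=camera(n); save(c,n+'1.png'); print(n,c['intrinsics'],c['xyz'],c['orientation'])
    for t in ['turntable','knob','knob_grip','dial','pointer','red_stud','pan','poise','platter_centre']:
        try:
            print(t,[(np.round(d['point'],3).tolist(),round(d['confidence'],2)) for d in spotter.spot_in(c,t)])
        except Exception as e: print(t,e)
print(get_obs())
E
```

```text
top [[508.12975595   0.         312.17279963]
 [  0.         508.12975595 198.4455207 ]
 [  0.           0.           1.        ]] [0.54147782 0.01789395 1.30817606] [-175.328785      1.36953761  -91.21423834]
turntable [([0.56, 0.087, 0.051], 0.85), ([0.65, -0.045, 0.006], 0.65)]
knob [([0.511, 0.091, 0.106], 0.6)]
knob_grip [([0.507, 0.088, 0.112], 0.68)]
dial [([0.508, 0.092, 0.055], 0.86)]
pointer [([0.509, 0.089, 0.058], 0.56)]
red_stud []
pan [([0.73, -0.163, 0.004], 0.76), ([0.663, 0.086, 0.052], 0.57)]
poise [([0.734, 0.252, 0.023], 0.58), ([0.683, 0.119, 0.081], 0.54), ([0.838, 0.095, 0.026], 0.53)]
platter_centre [([0.673, 0.083, 0.043], 0.75)]
side [[439.32467404   0.         314.97159823]
 [  0.         439.32467404 197.98210483]
 [  0.           0.           1.        ]] [0.62179119 0.5812603  0.68308099] [-1.36928093e+02  1.00823309e-01 -1.78202953e+02]
turntable [([0.552, 0.122, 0.046], 0.55)]
knob [([0.51, 0.101, 0.098], 0.7)]
knob_grip [([0.509, 0.105, 0.101], 0.97)]
dial [([0.506, 0.105, 0.057], 0.69)]
pointer [([0.509, 0.104, 0.055], 0.68)]
red_stud []
pan [([0.734
[... 157 characters left out ...]
0.522, -0.07, 0.032], 0.53)]
platter_centre []
{'time': 1.0, 'q': array([-6.61178106e+01,  4.97846645e+00,  1.00799610e+01,  9.50990430e+01,
        1.88919237e-03,  9.00006591e+01]), 'qd': array([-0.11344103, -0.0014656 , -0.02128136,  0.00705041,  0.04373407,
       -0.03404022]), 'joint_efforts': array([ 1.94647109e-03, -5.20105147e+01,  4.64868593e+01,  1.48346229e-03,
        1.15052289e-04,  8.01929957e-06]), 'ee_pos': array([ 0.22268371, -0.50291405,  0.24230396]), 'tcp_rot': array([-1.79998111e+02, -2.45156954e-03, -6.61184697e+01]), 'wrist_force': array([-0.49792548, -0.09981658, -0.49895745]), 'torque': array([-0.01290695, -0.02417734,  0.02708602]), 'opening': 0.08572377488965426}
```

Run:
```python
import cv2
a=cv2.imread('pics/top1.png'); 
cv2.imwrite('pics/top1z.png',cv2.resize(a[130:290,200:400],None,fx=4,fy=4,interpolation=cv2.INTER_CUBIC)[:600])
a=cv2.imread('pics/side1.png'); 
cv2.imwrite('pics/side1z.png',cv2.resize(a[150:300,320:520],None,fx=4,fy=4,interpolation=cv2.INTER_CUBIC))
```

```text
(no output)
```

View pics/top1.png

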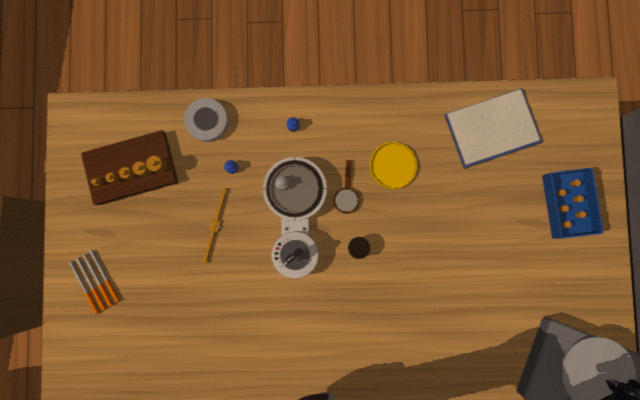

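View pics/side1.png

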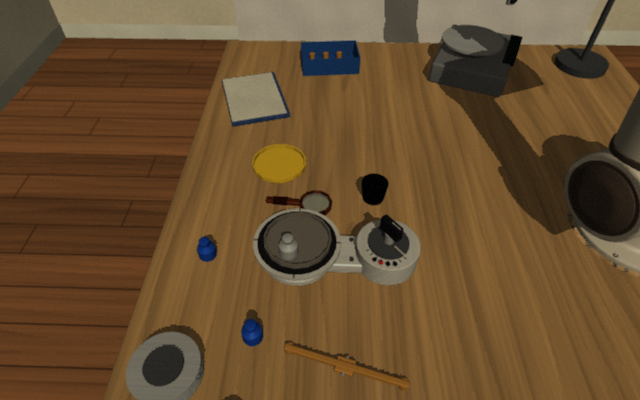

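View pics/top1z.png

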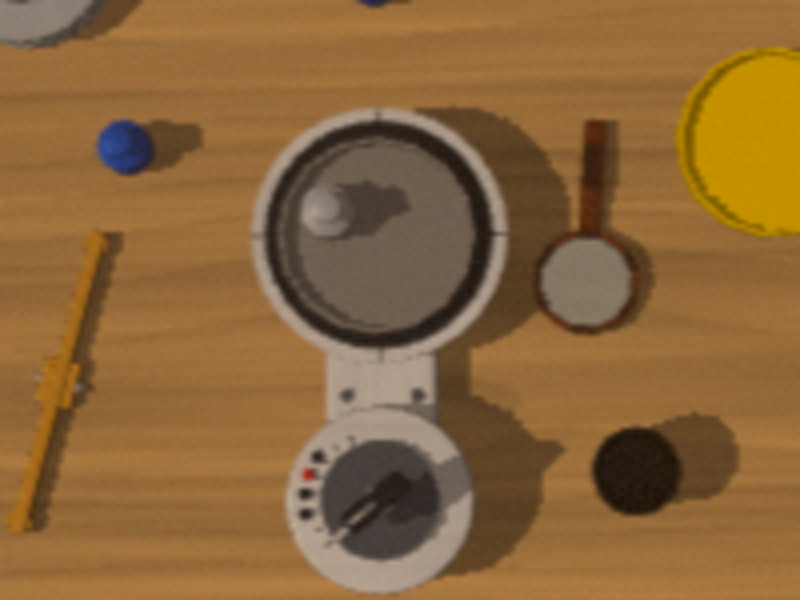

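View pics/side1z.png

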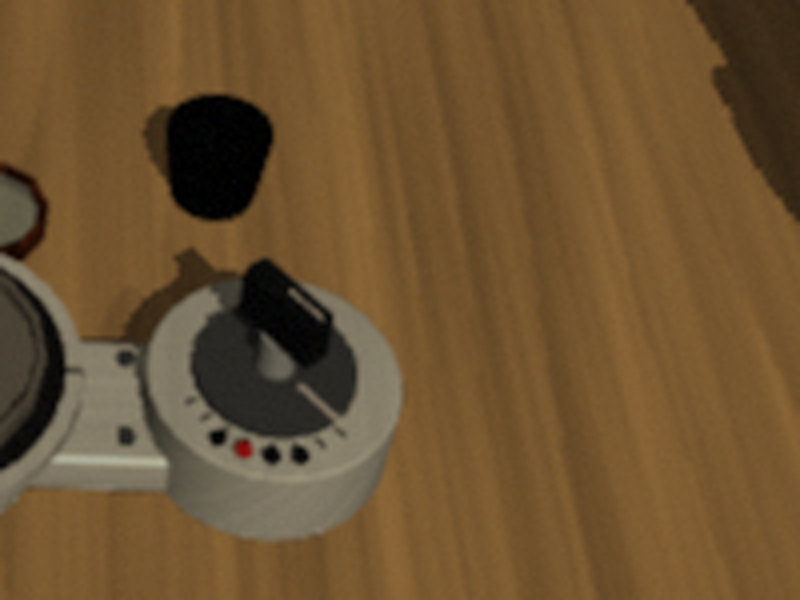

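Studs going clockwise from the pointer are black, black, red, black, so red looks like 4 clicks (60°). I'll check that with numbers.

```bash
cat >> h.py <<'E'
from scipy.spatial.transform import Rotation as R
def back(c,uv,z):
    uv=np.atleast_2d(uv).astype(float);K=c['intrinsics']
    d=np.c_[(uv[:,0]-K[0,2])/K[0,0],(uv[:,1]-K[1,2])/K[1,1],np.ones(len(uv))]
    d=d@R.from_euler('xyz',c['orientation'],degrees=True).as_matrix().T
    o=np.array(c['xyz']); return o+d*((z-o[2])/d[:,2])[:,None]
E
python3 - <<'E'
from h import *
for n,(x0,y0) in {'top':(200,130),'side':(320,150)}.items():
    c=camera(n); im=c['img'].astype(int)
    # zoom pixel coordinates
    pts={'top':dict(b2=(306,514),b3=(306,493),red=(309,474),b5=(319,457),tip=(328,545),ptr=(345,530),knobfar=(404,480)),
         'side':dict(b2=(300,455),b3=(272,455),red=(244,449),b5=(219,437),tip=(345,435),ptr1=(303,387))}[n]
    P={k:back(c,(x0+(u+.5)/4-.5,y0+(v+.5)/4-.5),.053 if k in('b2','b3','red','b5') else .051)[0] for k,(u,v) in pts.items()}
    m=(im[...,0]>110)&(im[...,1]<60)&(im[...,2]<60)
    ys,xs=np.nonzero(m[y0:y0+150,x0:x0+200]);print(n,'red px',xs.mean()+x0,ys.mean()+y0,len(xs))
    for k,p in P.items(): print(k,np.round(p,4))
    t=spotter.trace(c,'dial'); 
    for d in t[:2]:
        cn=max(cv2.findContours(d['pixels'].astype(np.uint8),0,1)[0],key=len)
        w=back(c,cv2.convexHull(cn)[:,0],.056)[:,:2].astype(np.float32)
        print('dial',d['confidence'],cv2.minEnclosingCircle(w), cv2.fitEllipse(w))
    t=spotter.trace(c,'turntable')
    for d in t[:1]:
        cn=max(cv2.findContours(d['pixels'].astype(np.uint8),0,1)[0],key=len)[:,0]
        w=back(c,cn,.050)[:,:2]; print('tt',w.min(0),w.max(0))
    # pan/platter
E
```

```text
top red px 276.5 248.0 2
b2 [0.4995 0.1375 0.053 ]
b3 [0.5123 0.1373 0.053 ]
red [0.5239 0.1353 0.053 ]
b5 [0.5342 0.1289 0.053 ]
tip [0.4802 0.1244 0.051 ]
ptr [0.4891 0.1138 0.051 ]
knobfar [0.519  0.0769 0.051 ]
dial 0.71 ((0.6715859174728394, 0.09112579375505447), 0.061933424323797226) ((0.6708897948265076, 0.09055238217115402), (0.11978893727064133, 0.12264896184206009), 11.801405906677246)
tt [0.44979563 0.00823433] [0.75273225 0.16802406]
side red px 380.6363636363636 262.0909090909091 11
b2 [0.4994 0.1426 0.053 ]
b3 [0.5114 0.143  0.053 ]
red [0.5232 0.1402 0.053 ]
b5 [0.5337 0.1342 0.053 ]
tip [0.4784 0.1301 0.051 ]
ptr1 [0.4943 0.1046 0.051 ]
dial 0.97 ((0.5092936754226685, 0.08365502208471298), 0.051112134009599686) ((0.5088616609573364, 0.08685367554426193), (0.0722227692604065, 0.10191100090742111), 4.934060096740723)
dial 0.32 ((0.6728232502937317, 0.10240596532821655), 0.08098965883255005) ((0.6718584895133972, 0.10238806903362274), (0.1547432541847229, 0.1617836356163025), 8.881903648376465)
tt [0.45059943 0.01678963] [0.75127638 0.18730239]
```

Run:
```python
import numpy as np
from scipy.optimize import least_squares
for S,tip in (([(.4995,.1375),(.5123,.1373),(.5239,.1353),(.5342,.1289)],(.4802,.1244)),([(.4994,.1426),(.5114,.1430),(.5232,.1402),(.5337,.1342)],(.4784,.1301))):
    S=np.array(S)
    # model: centre + 47mm at ang0-15*k
    f=lambda p:(np.c_[p[0]+.047*np.cos(p[2]-np.radians(15)*np.arange(4)),p[1]+.047*np.sin(p[2]-np.radians(15)*np.arange(4))]-S).ravel()
    r=least_squares(f,[.508,.09,1.7]); c=r.x[:2]
    a=np.degrees(r.x[2]); t=np.degrees(np.arctan2(tip[1]-c[1],tip[0]-c[0]))
    print(c,'studs',a-15*np.arange(4),'tip',t,np.abs(r.fun).max());
```

```text
[0.50687168 0.09100665] studs [98.87440834 83.87440834 68.87440834 53.87440834] tip 128.61479465110546 0.00045209962557782313
[0.50625729 0.09627231] studs [98.79005298 83.79005298 68.79005298 53.79005298] tip 129.47164537670452 0.0003249764564746127
```

```bash
cat >> h.py <<'E'
def plan(target,yaw_t,n,claw=0,wmax=8.5):
    o=get_obs(); p=np.array(o['ee_pos']); r=R.from_euler('xyz',o['tcp_rot'],degrees=True)
    rt=R.from_euler('xyz',[180,0,yaw_t],degrees=True); rows=[]
    for k in range(n):
        d=(np.array(target)-p)/(n-k); rv=(r.inv()*rt).as_rotvec(degrees=True)/(n-k); rv=np.clip(rv,-wmax,wmax)
        s=r.inv().apply(d)*100; rows.append([claw,[round(float(x),2) for x in s],[round(float(x),2) for x in rv]])
        p=p+r.apply(np.array(rows[-1][1])/100); r=r*R.from_rotvec(rows[-1][2],degrees=True)
    print(rows)
E
python3 - <<'E'
from h import *
p=get_obs()['ee_pos']; t=np.array([.5065,.0935,.26])
plan(p+(t-p)*.75,38.8-20,12)
E
```

```text
[[0, [-2.69, -3.13, -0.11], [0.0, 0.0, -7.08]], [0, [-2.28, -3.44, -0.11], [-0.0, 0.0, -7.08]], [0, [-1.84, -3.69, -0.11], [-0.0, 0.0, -7.08]], [0, [-1.37, -3.89, -0.11], [-0.0, 0.0, -7.08]], [0, [-0.88, -4.03, -0.11], [-0.0, 0.0, -7.07]], [0, [-0.38, -4.11, -0.11], [-0.0, 0.0, -7.08]], [0, [0.13, -4.13, -0.11], [-0.0, 0.0, -7.07]], [0, [0.64, -4.08, -0.11], [-0.0, 0.0, -7.08]], [0, [1.13, -3.97, -0.11], [-0.0, 0.0, -7.07]], [0, [1.61, -3.8, -0.11], [-0.0, 0.0, -7.08]], [0, [2.07, -3.58, -0.12], [-0.0, 0.0, -7.07]], [0, [2.5, -3.29, -0.11], [-0.0, 0.0, -7.08]]]
```

Emit:
play_rows(
  rows=[
    [0,[-2.7,-3.1,-0.1],[0,0,-7]],
    [0,[-2.3,-3.4,-0.1],[0,0,-7]],
    [0,[-1.8,-3.7,-0.1],[0,0,-7]],
    [0,[-1.4,-3.9,-0.1],[0,0,-7]],
    [0,[-0.9,-4.0,-0.1],[0,0,-7]],
    [0,[-0.4,-4.1,-0.1],[0,0,-7]],
    [0,[0.1,-4.1,-0.1],[0,0,-7]],
    [0,[0.6,-4.1,-0.1],[0,0,-7]],
    [0,[1.1,-4.0,-0.1],[0,0,-7]],
    [0,[1.6,-3.8,-0.1],[0,0,-7]],
    [0,[2.1,-3.6,-0.1],[0,0,-7]],
    [0,[2.5,-3.3,-0.1],[0,0,-7]],
  ],
)

```text
time: 2.5
ee_pos: [0.4312, -0.0387, 0.2544]
tcp_rot: [179.9, -0.2, 20.7]
wrist_force: [1.4, -1.0, -0.8]
opening: 0.0852
```

Run:
```python
from h import *
plan([.5065,.0935,.25],38.8,6)
```

```text
[[0, [1.95, -1.62, 0.08], [0.02, -0.03, -3.02]], [0, [2.03, -1.51, 0.08], [0.03, -0.03, -3.02]], [0, [2.11, -1.4, 0.07], [0.02, -0.03, -3.02]], [0, [2.18, -1.29, 0.07], [0.03, -0.03, -3.02]], [0, [2.25, -1.18, 0.08], [0.02, -0.03, -3.02]], [0, [2.31, -1.05, 0.07], [0.03, -0.04, -3.03]]]
```

Emit:
play_rows(
  rows=[
    [0,[1.95,-1.6,0.1],[0,0,-3]],
    [0,[2.0,-1.5,0.1],[0,0,-3]],
    [0,[2.1,-1.4,0.1],[0,0,-3]],
    [0,[2.2,-1.3,0],[0,0,-3]],
    [0,[2.25,-1.2,0],[0,0,-3]],
    [0,[2.3,-1.0,0.1],[0,0,-3]],
    [0,[0,0,0],[0,0,0]],
  ],
)

```text
time: 3.2
ee_pos: [0.5086, 0.1048, 0.2507]
tcp_rot: [179.8, -0.3, 40.1]
wrist_force: [-1.0, -0.7, -0.4]
opening: 0.0854
```

Run:
```python
from h import *
o=get_obs();print(o['ee_pos'],o['tcp_rot'],o['q'],o['wrist_force'])
c=camera('wrist'); save(c,'w1.png'); print(c['intrinsics'],c['xyz'],c['orientation'])
for t in ['knob','dial','red_stud']: print(t,[(np.round(d['point'],4).tolist(),round(d['confidence'],2)) for d in spotter.spot_in(c,t)])
```

```text
[0.50857694 0.10477719 0.25067037] [179.78341035  -0.25609622  40.09556498] [ 1.16774238e+01  6.08151207e-01  6.46894929e+00  9.55324870e+01
 -6.86141090e-02  6.15821462e+01] [-0.95969669 -0.72377729 -0.40784896]
[[309.70691629   0.         312.45155012]
 [  0.         309.70691629 196.51757552]
 [  0.           0.           1.        ]] [0.46372945 0.15532024 0.38144181] [164.60048068  -0.16860536  40.04032107]
knob [([0.5033, 0.0971, 0.1064], 0.89)]
dial [([0.5035, 0.1054, 0.0549], 0.7)]
red_stud [([0.6429, -0.0363, 0.005], 0.64), ([0.5236, 0.1424, 0.0509], 0.42)]
```

View pics/w1.png

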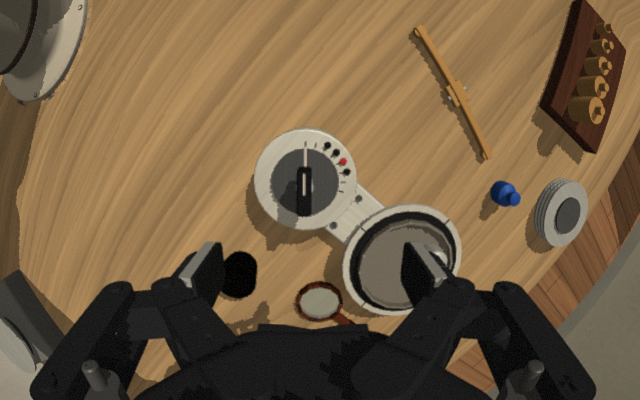

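```bash
cat >> h.py <<'E'
def backw(c,uv,z):
    uv=np.atleast_2d(uv).astype(float);K=c['intrinsics']
    a=np.c_[(uv[:,0]-K[0,2])/K[0,0],(uv[:,1]-K[1,2])/K[1,1]]; th=np.linalg.norm(a,axis=1)
    d=np.c_[a*(np.sin(th)/th)[:,None],np.cos(th)]
    d=d@R.from_euler('xyz',c['orientation'],degrees=True).as_matrix().T
    o=np.array(c['xyz']); return o+d*((z-o[2])/d[:,2])[:,None]
E
python3 - <<'E'
from h import *
c=camera('wrist'); im=c['img'][115:240,240:390,::-1]
cv2.imwrite('pics/w1z.png',cv2.resize(im,None,fx=4.8,fy=4.8,interpolation=cv2.INTER_CUBIC))
for n in ['knob','dial','turntable']:
  for d in spotter.trace(c,n)[:1]:
    cn=max(cv2.findContours(d['pixels'].astype(np.uint8),0,1)[0],key=len)[:,0]
    z={'knob':.107,'dial':.056,'turntable':.05}[n]
    w=backw(c,cn,z)[:,:2].astype(np.float32); print(n,d['confidence'],w.min(0),w.max(0),cv2.minAreaRect(w),cv2.minEnclosingCircle(w),cn.min(0),cn.max(0))
E
```

```text
knob 0.75 [0.48700565 0.07631471] [0.52153146 0.11615466] ((0.5038675665855408, 0.09567728638648987), (0.01459977775812149, 0.045625098049640656), 39.074501037597656) ((0.5045540928840637, 0.09623467922210693), 0.02318039909005165) [298 166] [314 214]
dial 0.6 [0.46759957 0.05807758] [0.54239833 0.13085   ] ((0.5048485994338989, 0.09478121995925903), (0.07399765402078629, 0.07233745604753494), 4.506579875946045) ((0.5067475438117981, 0.09253931045532227), 0.03947584703564644) [272 148] [340 217]
turntable 0.96 [0.44725877 0.01310773] [0.7394412  0.17044719] ((0.5929544568061829, 0.1033710315823555), (0.1568797379732132, 0.28573906421661377), 81.69629669189453) ((0.5939812064170837, 0.10113435983657837), 0.14704731106758118) [255 126] [463 313]
```

View pics/w1z.png

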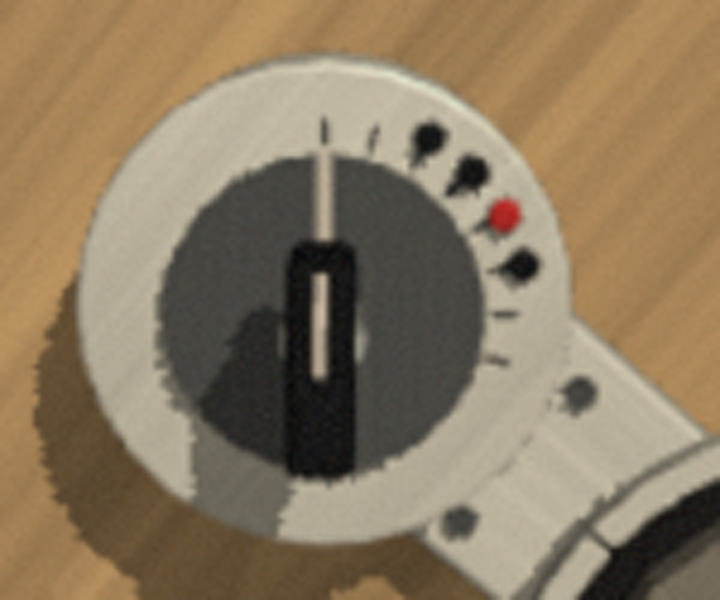

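Three cameras agree: the wrist view shows tick 0 under the pointer, then one bare tick, then studs 2, 3, red at 4, and 5. The knob is near (0.505, 0.095) and the jaw yaw needed is about 39°.

Run:
```python
from h import *
plan([.505,.095,.135],39,5)
```

```text
[[0, [-0.14, 0.06, 2.34], [0.05, -0.06, 0.16]], [0, [-0.14, 0.07, 2.34], [0.06, -0.06, 0.16]], [0, [-0.14, 0.07, 2.33], [0.05, -0.06, 0.16]], [0, [-0.14, 0.07, 2.34], [0.06, -0.07, 0.17]], [0, [-0.13, 0.08, 2.34], [0.05, -0.06, 0.16]]]
```

Emit:
play_rows(
  rows=[
    [0.3,[-0.14,0.07,2.3],[0.05,-0.06,0.16]],
    [0.3,[-0.14,0.07,2.3],[0.05,-0.06,0.16]],
    [0.3,[-0.14,0.07,2.3],[0.05,-0.06,0.16]],
    [0.3,[-0.14,0.07,2.3],[0.05,-0.06,0.16]],
    [0.3,[-0.14,0.07,2.3],[0.05,-0.06,0.16]],
    [0.3,[0,0,0],[0,0,0]],
    [0.3,[0,0,0],[0,0,0]],
  ],
)

```text
time: 4.3
ee_pos: [0.5049, 0.0917, 0.1358]
tcp_rot: [179.8, -0.3, 38.6]
wrist_force: [-0.1, 0.3, 0.8]
opening: 0.0598
```

Run:
```python
from h import *
c=camera('wrist'); save(c,'w2.png')
for n in ['knob']:
  for d in spotter.trace(c,n)[:1]:
    cn=max(cv2.findContours(d['pixels'].astype(np.uint8),0,1)[0],key=len)[:,0]
    w=backw(c,cn,.107)[:,:2].astype(np.float32); print(n,d['confidence'],cv2.minAreaRect(w))
o=get_obs();print(o['ee_pos'],o['tcp_rot'],o['opening'],o['wrist_force'])
plan([.505,.095,.089],39,4)
```

```text
knob 0.93 ((0.502831220626831, 0.09674586355686188), (0.014829015359282494, 0.048485830426216125), 39.7066764831543)
[0.50518173 0.09193123 0.13624499] [179.82302573  -0.29648433  38.66128113] 0.05956719888710345 [ 0.64267048 -0.09711118 -0.63024923]
[[0, [0.04, -0.07, 1.18], [0.04, -0.07, -0.08]], [0, [0.04, -0.06, 1.18], [0.05, -0.08, -0.09]], [0, [0.04, -0.07, 1.18], [0.04, -0.07, -0.08]], [0, [0.04, -0.06, 1.18], [0.05, -0.08, -0.09]]]
```

View pics/w2.png

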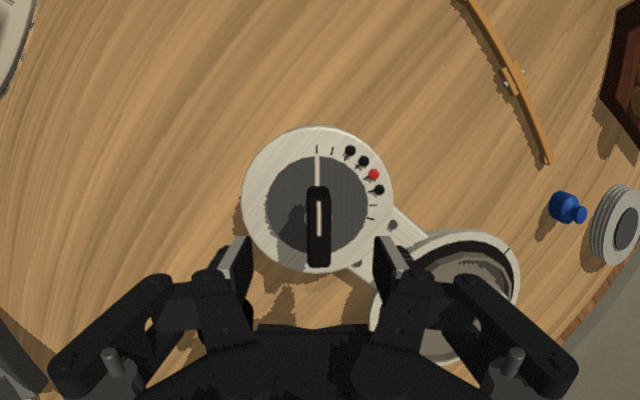

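Emit:
play_rows(
  rows=[
    [0.3,[0.04,-0.07,1.2],[0.05,-0.07,-0.15]],
    [0.3,[0.04,-0.06,1.2],[0.05,-0.07,-0.15]],
    [0.3,[0.04,-0.07,1.2],[0.05,-0.07,-0.15]],
    [0.3,[0.04,-0.06,1.1],[0.05,-0.07,-0.15]],
    [0.3,[0,0,0],[0,0,0]],
    [0.3,[0,0,0],[0,0,0]],
  ],
)

```text
time: 5.0
ee_pos: [0.5059, 0.0957, 0.0869]
tcp_rot: [180.0, -0.1, 39.3]
wrist_force: [0.2, 0.1, 0.7]
opening: 0.0594
```

Run:
```python
from h import *
c=camera('wrist'); save(c,'w3.png')
o=get_obs();print(o['ee_pos'],o['tcp_rot'],o['opening'],o['wrist_force'],o['torque'])
plan([.505,.095,.089],39.2,1)
```

```text
[0.50585555 0.09565437 0.08687563] [ 1.79975498e+02 -1.15839106e-01  3.93386933e+01] 0.059861995219030094 [0.01330223 0.83760486 0.15139013] [-0.04500584  0.01200185  0.00496967]
[[0, [-0.11, -0.0, -0.21], [0.02, -0.12, 0.14]]]
```

View pics/w3.png

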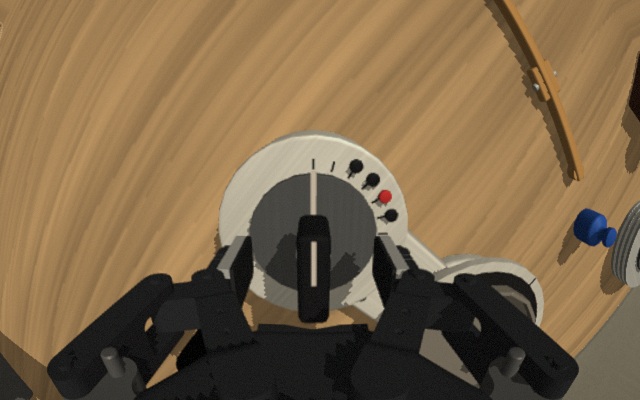

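Emit:
play_rows(
  newtons=40,
  rows=[
    [0.4,[0,0,-0.2],[0,-0.1,0.1]],
    [0.6,[0,0,0],[0,0,0]],
    [0.75,[0,0,0],[0,0,0]],
    [0.8,[0,0,0],[0,0,0]],
    [0.85,[0,0,0],[0,0,0]],
    [0.9,[0,0,0],[0,0,0]],
  ],
)

```text
time: 5.65
ee_pos: [0.5064, 0.0956, 0.0907]
tcp_rot: [179.9, -0.1, 39.2]
wrist_force: [0.0, 0.5, -1.0]
opening: 0.0132
```

Run:
```python
from h import *
o=get_obs();print(o['ee_pos'],o['tcp_rot'],o['opening'],o['wrist_force'],o['torque'])
```

```text
[0.50641296 0.09560294 0.09071422] [ 1.79908675e+02 -9.56520253e-02  3.92193709e+01] 0.013150514300284952 [ 0.04288259  0.46932195 -1.00451118] [ 0.05359652 -0.05029944  0.03646386]
```

Emit:
play_rows(
  rows=[
    [1,[0,0,0.1],[0,0,0]],
    [1,[0,0,0.1],[0,0,0]],
    [1,[0,0,0.1],[0,0,0]],
  ],
)

```text
time: 5.95
ee_pos: [0.5065, 0.0956, 0.0887]
tcp_rot: [179.9, -0.1, 39.2]
wrist_force: [-3.0, -0.1, 5.3]
opening: 0.0134
```

Emit:
play_rows(
  rows=[
    [1,[0,0,0.04],[0,0,0]],
  ],
)

```text
time: 6.05
ee_pos: [0.5065, 0.0956, 0.0886]
tcp_rot: [179.9, -0.2, 39.2]
wrist_force: [-2.6, -0.8, 5.3]
opening: 0.0133
```

Emit:
play_rows(
  rows=[
    [1,[0,0,0.04],[0,0,0]],
  ],
)

```text
time: 6.15
ee_pos: [0.5064, 0.0956, 0.0885]
tcp_rot: [179.9, -0.2, 39.2]
wrist_force: [-3.1, -1.0, 5.6]
opening: 0.013
```

Emit:
play_rows(
  rows=[
    [1,[0,0,0.06],[0,0,0]],
    [1,[0,0,0.06],[0,0,0]],
    [1,[0,0,0.06],[0,0,0]],
    [1,[0,0,0.06],[0,0,0]],
  ],
)

```text
time: 6.55
ee_pos: [0.5064, 0.0956, 0.0874]
tcp_rot: [179.8, -0.2, 39.2]
wrist_force: [-2.4, -1.4, 5.3]
opening: 0.0133
```

Emit:
play_rows(
  rows=[
    [1,[0,0,0.06],[0,0,0]],
    [1,[0,0,0.06],[0,0,0]],
    [1,[0,0,0.06],[0,0,0]],
    [1,[0,0,0.06],[0,0,0]],
  ],
)

```text
time: 6.95
ee_pos: [0.5064, 0.0956, 0.0863]
tcp_rot: [179.8, -0.3, 39.2]
wrist_force: [-3.5, -0.5, 5.4]
opening: 0.0134
```

Emit:
play_rows(
  rows=[
    [1,[0,0,0.06],[0.03,-0.1,0]],
    [1,[0,0,0.06],[0.03,-0.1,0]],
    [1,[0,0,0.06],[0.03,-0.1,0]],
    [1,[0,0,0.06],[0.03,-0.1,0]],
    [1,[0,0,0.06],[0,0,0]],
    [1,[0,0,0.06],[0,0,0]],
  ],
)

```text
time: 7.55
ee_pos: [0.5065, 0.0957, 0.0851]
tcp_rot: [179.9, 0.0, 39.2]
wrist_force: [-3.1, -1.8, 5.6]
opening: 0.0139
```

Run:
```python
from h import *
c=camera('side'); save(c,'s2.png'); cv2.imwrite('pics/s2z.png',cv2.resize(c['img'][150:300,320:520,::-1],None,fx=4,fy=4,interpolation=cv2.INTER_CUBIC))
o=get_obs();print(o['ee_pos'],o['tcp_rot'],o['opening'],o['wrist_force'],o['torque'])
```

```text
[0.50653013 0.09565709 0.08503587] [1.79879870e+02 2.70933641e-02 3.92223436e+01] 0.013368660980394353 [-3.17237319 -0.20348169  6.25956315] [-0.11756154  0.64786508 -0.04084542]
```

View pics/s2z.png

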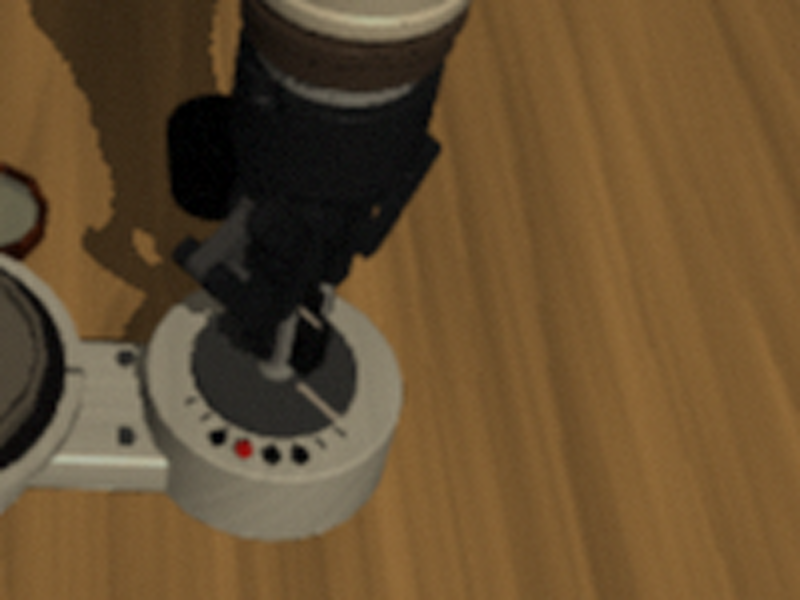

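Emit:
play_rows(
  rows=[
    [1,[0,0,0.06],[0,0,0]],
    [1,[-0.01,-0.01,0.06],[0,0,0]],
    [1,[-0.01,-0.01,0.06],[0,0,0]],
    [1,[0,0,0.06],[0,0,0]],
  ],
)

```text
time: 8.0
ee_pos: [0.5065, 0.0957, 0.0845]
tcp_rot: [179.8, -0.1, 39.2]
wrist_force: [-3.7, -0.5, 7.3]
opening: 0.0133
```

Emit:
play_rows(
  rows=[
    [1,[0,0,0.06],[0,0,0]],
    [1,[0,0,0.06],[0,0,0]],
    [1,[0,0,0.06],[0,0,0]],
    [1,[0,0,0.06],[0,0,0]],
  ],
)

```text
time: 8.4
ee_pos: [0.5064, 0.0957, 0.0845]
tcp_rot: [179.8, -0.2, 39.2]
wrist_force: [-3.6, -0.3, 8.0]
opening: 0.0133
```

Emit:
play_rows(
  rows=[
    [1,[0,0,0.06],[0,0,0]],
    [1,[0,0,0.06],[0,0,0]],
    [1,[0,0,0.06],[0,0,0]],
    [1,[0,0,0.06],[0,0,0]],
  ],
)

```text
time: 8.8
ee_pos: [0.5064, 0.0956, 0.0845]
tcp_rot: [179.7, -0.2, 39.2]
wrist_force: [-3.3, -0.7, 8.0]
opening: 0.0134
```

Bottom felt at z = 84.5 mm: 6.2 mm of travel, position now constant and force up to 8 N. I'll raise the push to about 12 N.

Emit:
play_rows(
  rows=[
    [1,[0,0,0.08],[0,0,0]],
    [1,[0,0,0.085],[0.03,-0.1,0]],
    [1,[0,0,0.085],[0.03,-0.1,0]],
    [1,[0,0,0.085],[0,0,0]],
  ],
)

```text
time: 9.2
ee_pos: [0.5065, 0.0957, 0.0842]
tcp_rot: [179.7, -0.2, 39.2]
wrist_force: [-4.1, -0.5, 9.9]
opening: 0.0137
```

Emit:
play_rows(
  rows=[
    [1,[0,0,0.09],[0,0,0]],
    [1,[0,0,0.09],[0,0,0]],
  ],
)

```text
time: 9.4
ee_pos: [0.5064, 0.0956, 0.0841]
tcp_rot: [179.7, -0.2, 39.2]
wrist_force: [-4.9, -1.0, 10.7]
opening: 0.0135
```

Emit:
play_rows(
  rows=[
    [1,[0,0,0.09],[0,-0.05,2]],
    [1,[0,0,0.09],[0,-0.05,3]],
    [1,[0,0,0.09],[0,-0.05,3]],
  ],
)

```text
time: 9.7
ee_pos: [0.5066, 0.0958, 0.0842]
tcp_rot: [179.7, -0.2, 31.0]
wrist_force: [-5.2, -0.8, 9.2]
opening: 0.0131
```

Run:
```python
from h import *
c=camera('wrist'); save(c,'w4.png')
o=get_obs();print(o['ee_pos'],o['tcp_rot'],o['opening'],o['wrist_force'],o['torque'])
```

```text
[0.50664049 0.09581733 0.08417218] [179.69643136  -0.23724708  30.81673586] 0.013521211061805304 [-5.13202398 -0.76178938 10.91100584] [-0.1118228   0.97589335 -0.21690203]
```

View pics/w4.png

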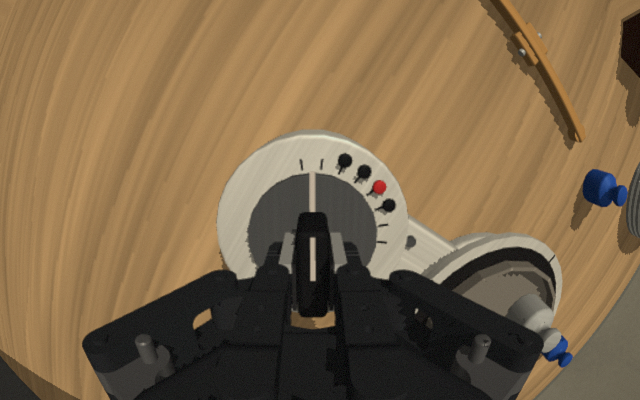

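Emit:
play_rows(
  rows=[
    [1,[0,0,0.09],[0.03,-0.05,3]],
    [1,[-0.02,0,0.09],[0.03,-0.05,3]],
    [1,[-0.02,0,0.09],[0.03,-0.05,3]],
    [1,[-0.02,0,0.09],[0.03,-0.05,3]],
    [1,[0,0,0.09],[0.03,-0.05,3]],
  ],
)

```text
time: 10.25
ee_pos: [0.5071, 0.0959, 0.0842]
tcp_rot: [179.9, -0.3, 15.3]
wrist_force: [-4.0, -1.2, 8.6]
opening: 0.0135
```

Emit:
play_rows(
  rows=[
    [1,[0,0,0.09],[0.03,-0.05,3]],
    [1,[-0.01,0,0.09],[0.03,-0.05,3]],
    [1,[-0.01,0,0.09],[0.03,-0.05,3]],
    [1,[-0.01,0,0.09],[0.03,-0.05,3]],
    [1,[0,0,0.09],[0.03,-0.05,3]],
  ],
)

```text
time: 10.75
ee_pos: [0.5075, 0.0959, 0.0842]
tcp_rot: [-179.9, -0.4, -0.3]
wrist_force: [-3.7, -2.2, 9.8]
opening: 0.0136
```

Emit:
play_rows(
  rows=[
    [1,[0,0,0.09],[0,-0.08,3]],
    [1,[0,0,0.09],[0,-0.08,3]],
    [1,[0,0,0.09],[0,-0.08,3]],
    [1,[0,0,0.09],[0,-0.08,3]],
    [1,[0,0,0.09],[0,-0.08,3]],
  ],
)

```text
time: 11.25
ee_pos: [0.5081, 0.0959, 0.0842]
tcp_rot: [-179.8, -0.1, -15.9]
wrist_force: [-4.2, -1.5, 10.0]
opening: 0.0132
```

Run:
```python
from h import *
c=camera('wrist'); save(c,'w5.png'); cv2.imwrite('pics/w5z.png',cv2.resize(c['img'][115:240,210:410,::-1],None,fx=4,fy=4,interpolation=cv2.INTER_CUBIC))
o=get_obs();print(o['ee_pos'],o['tcp_rot'],o['opening'],o['wrist_force'],o['torque'])
```

```text
[0.50809698 0.09584028 0.08417429] [-1.79778611e+02 -1.33119009e-01 -1.61296065e+01] 0.013201967525332222 [-5.33778096 -0.98321066  9.71083177] [-0.30689684  0.97989374 -0.25242502]
```

View pics/w5z.png

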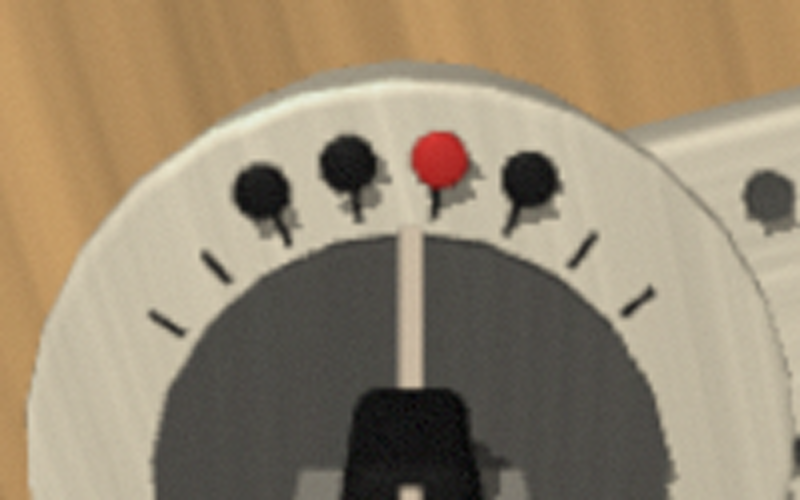

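Emit:
play_rows(
  rows=[
    [1,[0,0,0.09],[0,0,2.4]],
    [1,[0,0,0.09],[0,0,2]],
    [1,[0,0,0.085],[0,0,0]],
  ],
)

```text
time: 11.6
ee_pos: [0.5082, 0.0957, 0.0842]
tcp_rot: [-179.7, -0.2, -20.8]
wrist_force: [-3.3, -0.9, 10.2]
opening: 0.0131
```

Run:
```python
from h import *
c=camera('wrist'); save(c,'w6.png'); cv2.imwrite('pics/w6z.png',cv2.resize(c['img'][115:240,210:410,::-1],None,fx=4,fy=4,interpolation=cv2.INTER_CUBIC))
o=get_obs();print(o['ee_pos'],o['tcp_rot'],o['opening'],o['wrist_force'],o['torque'])
```

```text
[0.50818659 0.09578984 0.084157  ] [-179.72366852   -0.21869942  -20.71232444] 0.012970171060851757 [-3.8542363  -0.88401642 10.19252029] [-0.31524759  1.06218408  0.01458043]
```

View pics/w6z.png

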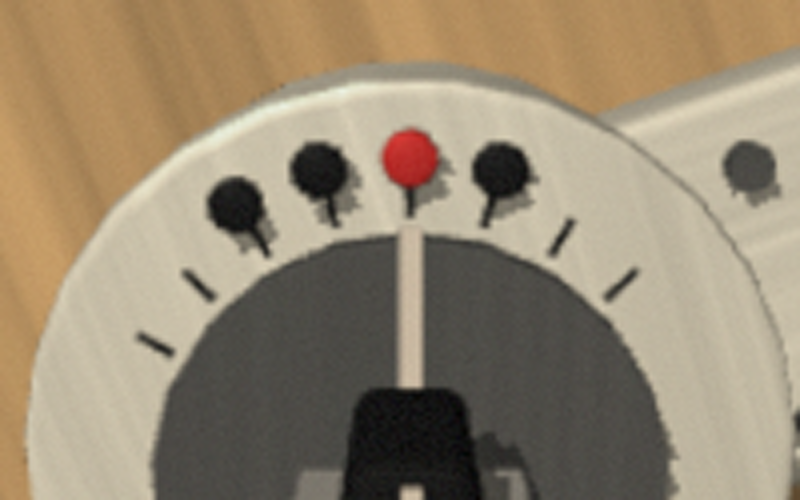

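Emit:
play_rows(
  rows=[
    [1,[0,0,0],[0,0,0]],
    [1,[0,0,-0.05],[0,0,0]],
    [1,[0,0,-0.05],[0,0,0]],
    [1,[0,0,-0.05],[0,0,0]],
    [1,[0,0,-0.05],[0,0,0]],
  ],
)

```text
time: 12.15
ee_pos: [0.5081, 0.0958, 0.0884]
tcp_rot: [-179.7, -0.3, -20.7]
wrist_force: [-2.9, 0.1, 5.9]
opening: 0.0134
```

Emit:
play_rows(
  rows=[
    [1,[0,0,-0.05],[0,0,0]],
    [1,[0,0,-0.04],[0,0,0]],
    [1,[0,0,0],[0,0,0]],
  ],
)

```text
time: 12.45
ee_pos: [0.5081, 0.0957, 0.0903]
tcp_rot: [-179.7, -0.3, -20.7]
wrist_force: [-1.6, -0.4, 4.3]
opening: 0.0133
```

Emit:
play_rows(
  rows=[
    [1,[0,0,0],[0,0,0]],
    [1,[0,0,0],[0,0,0]],
  ],
)

```text
time: 12.65
ee_pos: [0.5081, 0.0957, 0.0907]
tcp_rot: [-179.7, -0.4, -20.7]
wrist_force: [-2.5, -0.7, 4.3]
opening: 0.0136
```

Emit:
play_rows(
  rows=[
    [1,[0,0,0],[0,0,0]],
    [1,[0,0,0],[0,0,0]],
  ],
)

```text
time: 12.85
ee_pos: [0.508, 0.0957, 0.0906]
tcp_rot: [-179.7, -0.4, -20.7]
wrist_force: [-1.7, -0.4, 4.1]
opening: 0.0134
```

Emit:
play_rows(
  rows=[
    [0.6,[0,0,0],[0,0,0]],
    [0.3,[0,0,0],[0,0,0]],
    [0.3,[0,0,0],[0,0,0]],
    [0.3,[0,0,0],[0,0,0]],
    [0.3,[0,0,0],[0,0,0]],
  ],
)

```text
time: 13.35
ee_pos: [0.5082, 0.0959, 0.0893]
tcp_rot: [-179.7, -0.3, -20.7]
wrist_force: [0.1, -0.7, 0.3]
opening: 0.0598
```

Emit:
play_rows(
  rows=[
    [0.3,[0,0,-1],[0,0,0]],
    [0.3,[0,0,-2],[0,0,0]],
    [0.3,[0,0,-3],[0,0,0]],
    [0.3,[0,0,-4],[0,0,0]],
    [0.3,[0,0,-4],[0,0,0]],
    [0.3,[0,0,0],[0,0,0]],
  ],
)

```text
time: 13.95
ee_pos: [0.506, 0.0952, 0.2368]
tcp_rot: [-179.7, -0.3, -20.7]
wrist_force: [0.0, -0.1, -0.4]
opening: 0.0598
```

Run:
```python
from h import *
c=camera('wrist'); save(c,'w7.png'); cv2.imwrite('pics/w7z.png',cv2.resize(c['img'][100:250,220:420,::-1],None,fx=4,fy=4,interpolation=cv2.INTER_CUBIC))
for d in spotter.trace(c,'knob')[:1]:
    cn=max(cv2.findContours(d['pixels'].astype(np.uint8),0,1)[0],key=len)[:,0]
    w=backw(c,cn,.107)[:,:2].astype(np.float32); print(d['confidence'],cv2.minAreaRect(w))
c=camera('side'); save(c,'s3.png'); cv2.imwrite('pics/s3z.png',cv2.resize(c['img'][150:300,250:450,::-1],None,fx=4,fy=4,interpolation=cv2.INTER_CUBIC))
o=get_obs();print(o['ee_pos'],o['wrist_force'])
```

```text
0.65 ((0.5062623620033264, 0.09610196948051453), (0.04568054527044296, 0.01473370473831892), 69.16558074951172)
[0.50465011 0.09493826 0.23061106] [ 0.73658431 -0.41007906 -0.05633193]
```

View pics/w7z.png

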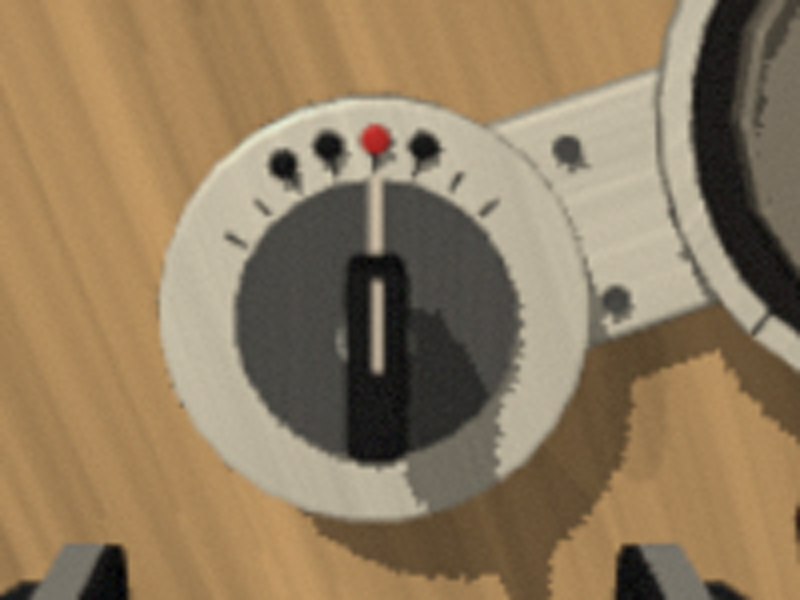

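View pics/s3z.png

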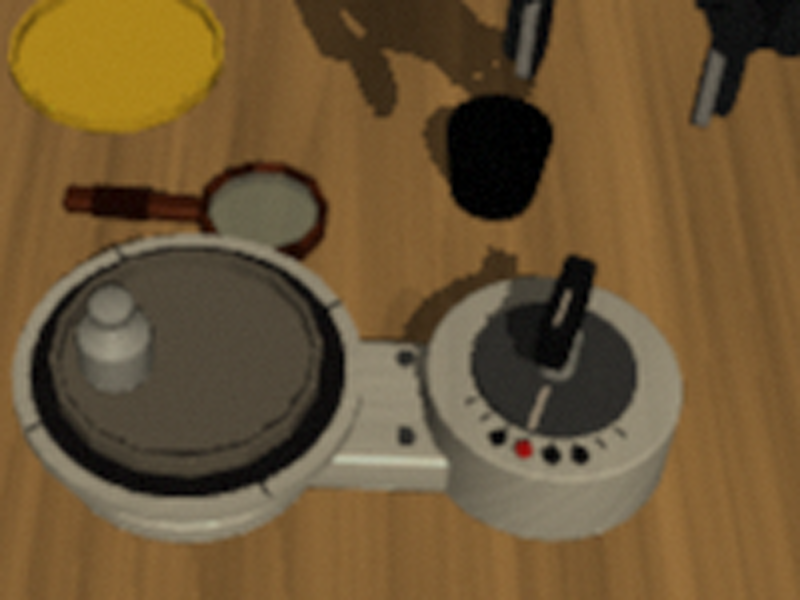

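Run:
```python
from h import *
c=camera('side'); m=spotter.trace(c,'knob')[0]['pixels']; ys,xs=np.nonzero(m); print('mask',xs.min(),xs.max(),ys.min(),ys.max())
K=c['intrinsics'];Rm=R.from_euler('xyz',c['orientation'],degrees=True).as_matrix()
for cy in(.0945,.097):
  for dz in (0,-.003,-.006):
    a=np.radians(69);u=np.array([np.cos(a),np.sin(a),0]);v=np.array([-u[1],u[0],0])
    P=np.array([[.506,cy,z+dz]+0*u for z in(0,)])*0
    P=np.array([np.array([.506,cy,z+dz])+s*.022*u+t*.007*v for z in(.077,.107) for s in(-1,1) for t in(-1,1)])
    q=(P-c['xyz'])@Rm; q=q/q[:,2:]@K.T; print(cy,dz,q[:,:2].min(0).round(1),q[:,:2].max(0).round(1))
```

```text
Traceback (most recent call last):
IndexError: list index out of range
```

Run:
```python
from h import *
c=camera('side')
K=c['intrinsics'];Rm=R.from_euler('xyz',c['orientation'],degrees=True).as_matrix()
for nm,ang in(('start',129),('now',69)):
 for cy in(.0963,):
  for dz in (0,-.003,-.006):
    a=np.radians(ang);u=np.array([np.cos(a),np.sin(a),0]);v=np.array([-u[1],u[0],0])
    P=np.array([np.array([.506,cy,z+dz])+s*.022*u+t*.007*v for z in(.077,.107) for s in(-1,1) for t in(-1,1)])
    q=(P-c['xyz'])@Rm; q=q/q[:,2:]@K.T; print(nm,dz,q[:,:2].min(0).round(1),q[:,:2].max(0).round(1))
print(get_obs()['time'])
for f,x0 in(('side1.png',370),('s3.png',370)):
    im=cv2.imread('pics/'+f).max(2)[205:260,x0:415]<38
    n,l,s,_=cv2.connectedComponentsWithStats(im.astype(np.uint8)); print(f,[(r[0]+x0,r[1]+205,r[0]+r[2]-1+x0,r[1]+r[3]-1+205,r[4]) for r in s[1:] if r[4]>60])
```

```text
start 0 [378.7 212.9] [404.5 243.4]
start -0.003 [378.5 214. ] [404.2 244.5]
start -0.006 [378.3 215.2] [404.  245.5]
now 0 [382.7 212.4] [399.8 244. ]
now -0.003 [382.5 213.5] [399.5 245. ]
now -0.006 [382.3 214.6] [399.3 246.1]
14.25
side1.png [(np.int32(377), np.int32(215), np.int32(403), np.int32(243), np.int32(393))]
s3.png [(np.int32(376), np.int32(214), np.int32(397), np.int32(241), np.int32(314))]
```

```bash
python3 -c "
from h import *
print(job_done())"
```

```text
the job is handed in; nothing more can be done
None
```

The job is handed in: the knob is at the red station, four clicks (60°) clockwise of where it started. No verdict was reported.

- **What I did:** I gripped the knob and pressed it straight down. It bottomed after about 6 mm, and I held it there with a measured push of 9–11 N (aimed at 10–14 N). I turned it 60° clockwise, let the spring lift it to its starting height, opened the gripper and raised it clear.
- **Pointer and release:** The wrist camera shows the white pointer in line with the red stud, and the knob stayed put after I let go.
- **Knob height:** In the side view the knob's height matches fully up. I did not twist it to test the lock.
- **Load and bystanders:** In the last side view the poise is still standing in the pan, and the tare cup and loupe are where they were. The beam is outside that cropped view; I never went near it.
- **What failed or disagreed:**
  - The top and side cameras disagreed by about 5 mm on the knob's position, so I used the wrist camera instead.
  - The networks found no red stud in the first top and side pictures, and did not find the knob in the last side picture. I checked its height from the dark pixels instead.
  - About 9 N at some steps while turning is slightly under the advised push, but the depth stayed constant and the dial kept following.
  - The wrist force still read about 4 N upward just before I opened the gripper, and dropped to about zero once open.

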